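# Hang the blue kit tote and lock it in with the keeper bar

## Task

Pick up the blue kit tote by its handle and hang it, upright, by that handle on both hooks of the rack. Then, with the tote let go, swing the yellow keeper bar fully shut over the handle until it clicks behind its spring catch and stays there. Carry the tote level so that its parts do not spill, and leave the orange tote, bottle, solder spool and screwdriver where they are.

Things in the scene. Friction and masses are not known exactly. Their poses are not given: they have to be found in the camera images.
- blue_tote: Open blue plastic tote holding a circuit board, 150 (its x) x 84 (y) x 55 mm high, about 0.3 kg. A stiff steel bail handle (10 mm round bar) rises from the middle of each short end (uprights at x = +-68 mm) and crosses along x, its axis 130 mm above the underside; clear space under it 126 mm wide, 70 mm high. Origin: centre of the underside; z up.
- blue_tote_grip (a point): Middle of the blue tote's handle, 130 mm above its underside: centre of a black sleeve 50 mm long (x), 12 mm thick (y), 16 mm high.
- orange_tote: Orange tote of the same shape and size, holding green blocks; not wanted. Origin: centre of the underside.
- rack: Fixed rack. Base plate 250 (its x) x 125 mm (y -28 to +98), 12 mm thick. Two 8 mm round steel hooks at x = +-42 mm come forward to -y from posts at y = +70 mm. Columns, 186 mm clear between them, at x = -105 mm (hinge, 182 mm high) and x = +105 mm (spring catch; stop plate 198 mm high). The tote enters from -y, handle along x. Origin: on the table below the middle of the hook seats.
- rack_saddle (a point): Midway between the hook seats, where a hung handle's axis lies: rack x = 0, y = 0, z = 161 mm. Each hook's arm (axis z = 175 mm) dips at y = +30 mm to a flat seat 20 mm wide at y = 0 (axis z = 152 mm), then turns up to a tip at y = -26 mm (top z = 180 mm). Coming from -y, the tips pass under the handle and over the tote's rim.
- keeper (a joint): Angle of the yellow keeper bar about its upright hinge, rad: 0 = shut (along the rack's +x, above both hooks, against the stop plate), growing counterclockwise from above towards the rack's +y side; 1.9 = fully open. Turns easily, stays where left. From about 0.09 a brass spring plunger under its tip resists (4 to 6 N at the knob); past about 0.04 it snaps to 0 and is held.
- keeper_hinge (a point): On the hinge axis of the keeper bar at the bar's mid-height: rack x = -105 mm, y = 0, z = 190 mm. The bar is 16 mm wide, 12 mm thick (z = 184 to 196 mm above the table) and 224 mm long from the hinge.
- keeper_knob (a point): Centre of the top of the upright red knob on the keeper bar, a cylinder 20 mm in diameter that stands 45 mm above the bar's top (top at z = 241 mm), 155 mm from the hinge axis; for pushing or gripping. It moves with the bar.
- bottle: White plastic bottle, 56 mm diameter, 130 mm high; bystander. Origin: centre of the underside.
- spool: Solder spool with black flanges and silvery winding, 60 mm diameter, 50 mm high; bystander. Origin: centre of the underside.
- driver: Screwdriver with yellow handle, 180 mm long, lying on the table; bystander.

How it is judged:
By the outcome, as a careful person would: the job done as asked, in the order asked, and still so for the second after the job is handed in, with the robot touching nothing.
It also fails if it takes over 69 s, if anything falls off the work surface, if the arm or the gripper's body presses on something with over 40 N, if the wrist force passes 120 N, or if a joint passes its speed limit or range.

## Robot

A 6-joint arm with a two-finger parallel gripper is mounted at the origin on the work surface. World frame = base frame: x ahead of the robot, y to its left, z up, the work surface at z = 0. Lengths are in m, angles in rad, forces in N, time in s.
With the tool pointing down it reaches from about 0.35 to 0.775 m from the base axis. Payload 5.5 kg.
Tool frame: the origin (TCP) lies on the centre line of the jaws, within the pads' length; the fingertips stand 11 mm ahead of it and the grasp point (between the pads) lies 8 mm behind it; z points along the fingers, y is the line along which they close (so a half turn about z gives the same grasp; the last joint's range is limited). The gripper opens to 85 mm and grips with 20 to 120 N. Pads are 22 mm wide; open, the fingers measure 114 mm over their backs; the gripper's body (76 mm by 85 mm) begins 54 mm behind the grasp point. The pads swing forward as they close: fully open they stand 13 mm farther back than shut.
Start: joints at [-0.14, 0.313, 0.046, 1.304, 0, 1.431], TCP at [0.575, -0, 0.242] pointing down, gripper open.
Joint ranges: [-2.76, 2.76], [-0.86, 1.69], [-1.03, 1.26], [-2.2, 2.34], [-1.47, 1.5], [-3.14, 3.14]. Speed limits (rad/s): [2.57, 2.57, 3.14, 3.14, 3.14, 3.14].

## Interface

Orientations are given as a unit quaternion [w, x, y, z].
In Python, from workcell import env, viewer, order, models gives the robot as it stands.
- The arm moves only by the tool drive_tool, never from a script. Its argument "series" is a list that holds one entry, the list of rows, each a list of 6 numbers: the shift along the tool's x, y, z each as a share of 120 mm, from -1 to 1, then the turn, a rotation vector about the tool's x, y, z each as a share of 180 degrees, from -1 to 1. A call has 1 to 20 rows; each row shifts and turns the commanded pose from where the row before left it, along the tool's axes as they then stand; what a row does not reach is not made up. A row lasts 1/8 s, in which the tool goes at most 62.5 mm and 10.7 degrees, less where a joint would pass 70% of its speed; a pose out of reach is approached as far as the arm can. A call with a number of a shift or a turn outside -1 to 1 is refused whole. A call with a gripper value outside its range is refused whole. "jaw" is the opening, from -1 (shut) to 1 (fully open), set as the call begins (left out, the last holds). The fingers move at their own pace and stop on an object; "grip_force" is the grip in N (left out, the last holds). Time passes only in rows, so rows that do not move let the fingers close. It gives the time, the measured TCP pose, the force, the opening and the grip force at its end, in the units of the state.
- env.get_state(): the state, without advancing time (a new reading comes with each control period).
- viewer.read_camera(name): name is "scene" or "side" or "wrist"; returns the picture (384x512x3 uint8, red, green, blue); there is no depth.
- viewer.camera_info(name): a dict with "intrinsics" (3x3 intrinsics, pixels), "D" ([k1, k2, p1, p2, k3] as OpenCV has them; the pictures are not rectified), "R" (3x3) and "t" (3): a world point X has camera coordinates R X + t; the wrist camera has in their place "T_tool_cam" (4x4, takes a point from camera to tool coordinates, whose origin is the TCP and whose axes are the flange's). Camera axes: x right, y down, z forward; pixel columns grow to the right and rows downward; lengths in m; the calibration is good to about 2 mm. A picture is of the moment at which its call begins: read the wrist's pose just before it. camera_info takes no time and is no camera call.
- order.hand_in(): hands the job in; it is judged then, once.
Trained networks look in the newest picture that a camera, given by its name, has taken for a name from the list of things; names that differ only in an ending like _2 or _b are one class to them, and where a whole thing is asked for, a point or a joint stands for the part that bears it (a point fixed in the world has none). Each returns a list of dicts, best first, with "score" (0 to 1); they miss things now and then, are a little off and sometimes report something else, mostly with a low value. They report only what shows in the picture. A call takes as long as a camera call.
- models.silhouettes(label, camera): "region" (384x512 bool, what is visible of it) and "location" ([column, row] in pixels, amid what is visible of it).
The state is a dict: "clock": time; "joint_pos": joint angles; "qvel": joint speeds; "tau": joint torques, N m; "tcp_pos": TCP position; "orientation": TCP orientation; "wrist_force": force on the tool from outside, world axes, zero at the start; "ft_torque": the same for the moment, N m; "finger_gap": finger opening in m; "grip_force": force on a finger pad.
Only numpy, scipy, OpenCV 4.12 (cv2) and the standard library are available. Lean on these libraries where they do the work, as an engineer would, in place of code of your own. Each camera call takes 0.05 s, during which the arm holds its last target. There are 200 camera calls.

## Working session

There is one attempt and no reset: what is moved stays moved. The work goes in short steps, Python scripts to look and compute and a tool call to move; the robot and the scene stay as the last step left them, time stands still between calls to the robot, and variables do not carry over. Pictures are saved under pics/ and viewed, at most 12 in all, crops included, and the job is handed in when it is done.

Besides the shell and the picture viewer there is one more tool, called by a JSON object that holds its "name" and its "arguments". drive_tool: Moves the arm, as the interface text tells. Its arguments: {"type":"object","properties":{"series":{"type":"array"},"jaw":{"type":"number"},"grip_force":{"type":"number"}},"required":["series"]}

```bash
mkdir -p pics; ls; cat > h.py <<'E'
import numpy as np, cv2
from workcell import env, viewer, order, models
def snap(n,f):
    im=viewer.read_camera(n); cv2.imwrite('pics/'+f,im[:,:,::-1]); return im
E
python3 - <<'E'
from h import *
a=snap('scene','a.png'); b=snap('side','b.png')
cv2.imwrite('pics/ab.png',cv2.resize(np.hstack([a,b])[:,:,::-1],(800,300)))
for n in ('scene','side'):
    print(n,viewer.camera_info(n))
    for l in ['blue_tote','blue_tote_grip','orange_tote','rack','keeper','keeper_knob','bottle','spool','driver']:
        for r in models.silhouettes(l,n)[:2]:
            print(l,round(r['score'],2),np.round(r['location'],1),r['region'].sum())
s=env.get_state(); print(s)
E
```

```text
pics
scene {'intrinsics': array([[470.93045118,   0.        , 264.92877878],
       [  0.        , 470.93045118, 183.31608007],
       [  0.        ,   0.        ,   1.        ]]), 'D': array([0.01874468, 0.        , 0.        , 0.        , 0.        ]), 'R': array([[-0.68495272,  0.72853536, -0.00871765],
       [ 0.52500149,  0.48522769, -0.69923353],
       [-0.5051863 , -0.48351868, -0.71484018]]), 't': array([ 0.50511236, -0.12056001,  1.53049977])}
blue_tote 0.9 [246.8 173.5] 2106
blue_tote_grip 0.67 [247. 174.] 1931
blue_tote_grip 0.65 [361.9 278.9] 6768
orange_tote 0.94 [270.2 214.7] 2409
rack 0.62 [364.4 277.8] 6691
keeper 0.65 [427.  222.7] 1003
keeper 0.52 [269.9 213.5] 2344
keeper_knob 0.64 [429.1 221.8] 1029
bottle 0.82 [198.8 216.3] 734
spool 0.77 [237.9 258.8] 603
spool 0.28 [429.6 221.6] 1103
driver 0.51 [222.9 151.7] 196
side {'intrinsics': array([[455.49231424,   0.        , 260.43338335],
       [  0.        , 455.49231424, 194.52889815],
       [  0.        ,   0.        ,   1.        ]]), 'D': array([0.02199463, 0.        , 0.        , 0.        , 0.        ]), '
[... 523 characters left out ...]
 1.0, 'joint_pos': array([-1.39630972e-01,  3.13176951e-01,  4.60871686e-02,  1.30359456e+00,
       -1.00682462e-05,  1.43121643e+00]), 'qvel': array([-0.00049389,  0.00092297,  0.0006893 , -0.00062381,  0.00032108,
        0.00028904]), 'tau': array([-4.30037035e-04, -4.80476975e+01,  2.98817950e+01,  2.12159271e-04,
       -9.92373748e-05,  3.58253374e-05]), 'tcp_pos': array([ 5.75035242e-01, -3.53307934e-05,  2.42331051e-01]), 'orientation': array([4.77476147e-05, 7.07124837e-01, 7.07088722e-01, 2.96784691e-05]), 'wrist_force': array([ 0.31872027,  0.42552907, -0.17095142]), 'ft_torque': array([ 0.0188946 ,  0.02372151, -0.00131807]), 'grip_force': 0.0, 'finger_gap': 0.08546581596704969}
```

View pics/a.png

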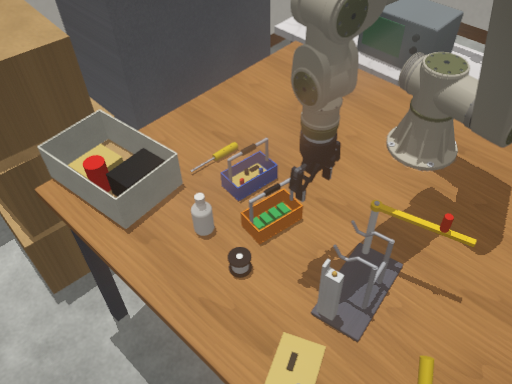

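View pics/b.png

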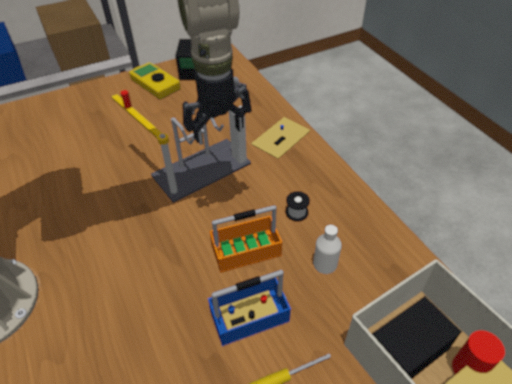

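The scene view shows the blue tote at about (250,173), the orange tote at (272,215), the rack at (360,275) and the keeper open with its knob at (447,222). In the side view the blue tote is at (248,306), the rack at (195,160) and the knob at (126,98).

```bash
python3 - <<'E'
import cv2,numpy as np
a=cv2.imread('pics/a.png');b=cv2.imread('pics/b.png')
def crop(im,x,y,w,h,k):
    c=cv2.resize(im[y:y+h,x:x+w],None,fx=k,fy=k,interpolation=cv2.INTER_CUBIC)
    for i in range(0,w,10):
        cv2.line(c,(i*k,0),(i*k,6 if i%50 else 6),(255,255,255),1)
        if i%20==0: cv2.putText(c,str(x+i),(i*k,18),0,.35,(255,255,255),1)
    for j in range(0,h,10):
        cv2.line(c,(0,j*k),(6,j*k),(255,255,255),1)
        if j%20==0: cv2.putText(c,str(y+j),(8,j*k+4),0,.35,(255,255,255),1)
    return c
cv2.imwrite('pics/c1.png',np.hstack([crop(a,215,130,65,70,6),crop(b,200,265,65+2,70,6)]) if 0 else np.hstack([crop(a,213,132,78,100,5),crop(b,205,260,80,100,5)]))
cv2.imwrite('pics/c2.png',np.hstack([crop(a,310,190,100,145,4),crop(b,150,90,100,145,4)]))
E
```

```text
(no output)
```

View pics/c1.png

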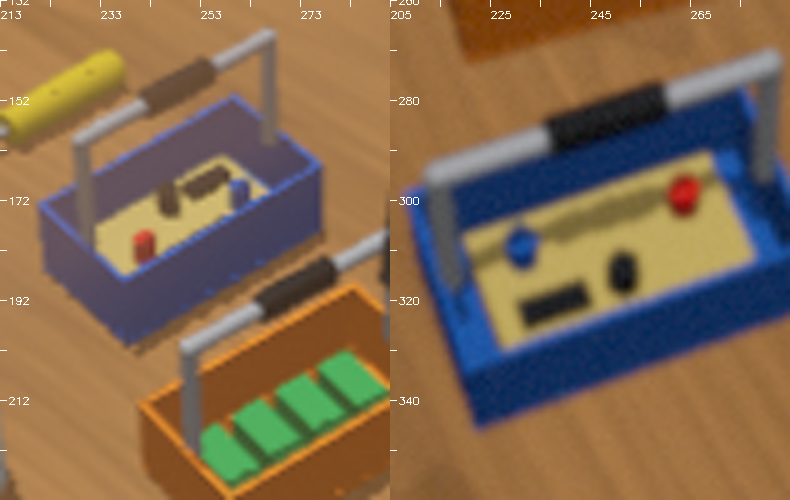

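View pics/c2.png

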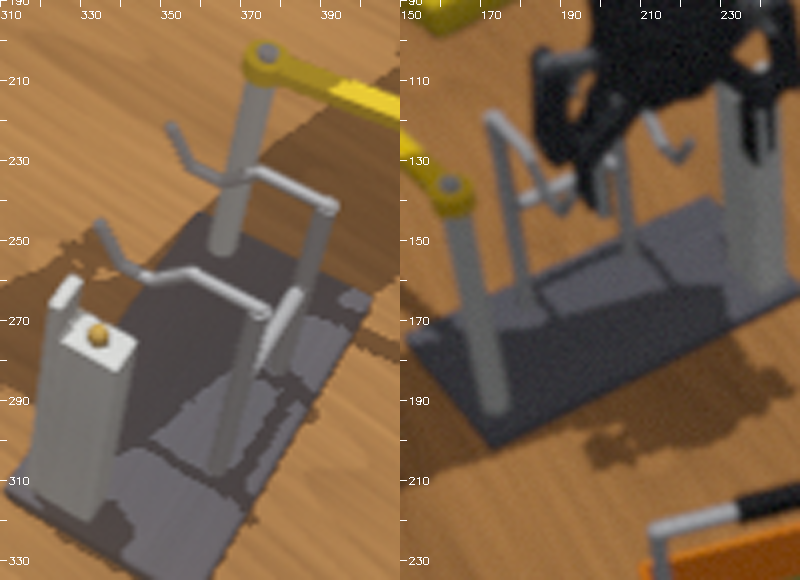

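c1: the blue sleeve centre is at scene (248.7,149.1) and side (248.3,283.3), and the handle ends are clear. c2: the hinge is at scene (377,203) and side (162.5,136). The hook tips are at scene (352.5,221) and (334.5,245.5). Next I'll fit the poses from these points in both views.

```bash
cat > fit.py <<'E'
from h import *
from scipy.optimize import least_squares
CI={n:viewer.camera_info(n) for n in('scene','side')}
def proj(n,P):
    c=CI[n]; return cv2.projectPoints(np.array(P,float),cv2.Rodrigues(c['R'])[0],c['t'],c['intrinsics'],c['D'])[0][:,0]
def place(p,M):
    M=np.array(M,float); c,s=np.cos(p[2]),np.sin(p[2])
    return np.c_[c*M[:,0]-s*M[:,1]+p[0],s*M[:,0]+c*M[:,1]+p[1],M[:,2]+p[3]]
def fit(obs,p0):
    def f(p): return np.concatenate([(proj(n,place(p,[o[0] for o in ol]))-[o[1] for o in ol]).ravel() for n,ol in obs.items()])
    return min((least_squares(f,[p0[0],p0[1],y,0],loss='soft_l1') for y in np.arange(-3,3,.7)),key=lambda r:r.cost),f
E
python3 - <<'E'
from fit import *
h=.13
tote={'scene':[((.068,0,h),(229.4,160.4)),((-.068,0,h),(266.6,139.2)),((.025,0,h),(242,152.6)),((-.025,0,h),(255.4,145.6)),((.075,.042,.055),(238,188)),((-.075,.042,.055),(277,164.6)),((.075,-.042,.055),(221,173)),((.075,.042,0),(239,201.2))],
'side':[((-.068,0,h),(213.4,295)),((.068,0,h),(281.4,272)),((-.025,0,h),(237,287)),((.025,0,h),(259.6,279.6)),((-.075,.042,.055),(208,298)),((-.075,-.042,.055),(221,335)),((.075,-.042,.055),(285,311.6)),((-.075,-.042,0),(222.6,346))]}
rack={'scene':[((-.105,0,.197),(377,203)),((-.042,-.026,.179),(352.5,221.3)),((.042,-.026,.179),(334.5,245.5)),((-.042,.07,.176),(393.8,241.3)),((.042,.07,.176),(375.5,268)),((.125,-.028,.012),(312,312.5)),((.125,.098,.012),(361,335)),((-.125,.098,.012),(402.5,264))],
'side':[((-.105,0,.197),(162.5,136.3)),((-.042,.07,.176),(173,119.3)),((.042,-.026,.179),(222.5,125.8)),((-.125,-.028,.012),(172.5,201.8)),((-.125,.098,.012),(150.8,174.5)),((.125,.098,.012),(227.5,138.8)),((.125,-.028,.012),(250,162.5))]}
for nm,o in(('tote',tote),('rack',rack)):
    r,f=fit(o,(.55,0)); print(nm,r.x,r.cost,'\n',np.round(f(r.x).reshape(-1,2),1).tolist())
# independent height: triangulated sleeve middle / ends
def tri(a,b):
    q=[]
    for n,u in(('scene',a),('side',b)):
        c=CI[n];q.append(cv2.undistortPoints(np.array([[u]],float),c['intrinsics'],c['D']).reshape(2,1))
    X=cv2.triangulatePoints(*[np.c_[CI[n]['R'],CI[n]['t']] for n in('scene','side')],*q);return np.round((X[:3]/X[3]).ravel(),4)
print('grip',tri((248.7,149.1),(248.3,283.3)),'ends',tri((229.4,160.4),(281.4,272)),tri((266.6,139.2),(213.4,295)))
print('hinge',tri((377,203),(162.5,136.3)),'post-',tri((393.8,241.3),(173,119.3)),'tip+',tri((334.5,245.5),(222.5,125.8)))
print('knob',tri((448.5,215.5),(125,92)))
s=env.get_state();print(s['clock'],viewer.camera_info('wrist')['T_tool_cam'])
E
```

```text
tote [ 0.49087617 -0.29565239 -0.10994232 -0.00192524] 11.980017234071608 
 [[-0.4, -0.2], [-0.3, 0.0], [-0.8, 0.8], [-0.5, 0.0], [-0.2, 0.4], [0.5, -0.1], [-1.0, -0.3], [-0.3, 0.3], [0.5, 0.1], [-1.0, 0.3], [-1.5, 0.7], [0.3, -0.3], [-0.8, 0.2], [-1.0, -0.8], [5.7, -3.4], [-0.8, 0.6]]
rack [ 0.57918077  0.1280206   0.15549025 -0.00389025] 13.396445636918743 
 [[-0.8, 1.0], [0.3, 0.2], [0.9, 0.4], [-2.2, -0.3], [-0.2, -0.8], [-1.2, -0.4], [-1.5, 5.8], [0.9, -0.3], [0.0, 1.4], [-0.3, 0.5], [-0.7, -0.3], [-0.1, -0.3], [-1.3, -0.5], [-1.9, -0.5], [0.7, -0.9]]
grip [ 0.4906 -0.2954  0.129 ] ends [ 0.5594 -0.3026  0.128 ] [ 0.4226 -0.2877  0.1281]
hinge [0.4756 0.1126 0.197 ] post- [0.5269 0.1941 0.1724] tip+ [0.6255 0.1068 0.1755]
knob [0.4403 0.2612 0.2401]
1.0 [[-1.87249291e-04 -9.52432164e-01 -3.04750617e-01  7.77779591e-02]
 [ 9.99999464e-01  1.31844549e-04 -1.02648580e-03 -1.88087611e-03]
 [ 1.01783780e-03 -3.04750646e-01  9.52431629e-01 -1.31293123e-01]
 [ 0.00000000e+00  0.00000000e+00  0.00000000e+00  1.00000000e+00]]
```

```bash
cat > plan.py <<'E'
import sys
from h import *
from scipy.spatial.transform import Rotation as R, Slerp
def yawR(y):  # tool down, tool y at angle y+90deg, i.e. tool x = -(axis at yaw y)
    return R.from_matrix(np.array([[-np.cos(y),-np.sin(y),0],[-np.sin(y),np.cos(y),0],[0,0,-1]]).T.reshape(3,3).T if 0 else np.c_[[-np.cos(y),-np.sin(y),0],[-np.sin(y),np.cos(y),0],[0,0,-1]])
def plan(wps,start=None):
    "wps: (xyz, yaw, nrows) -> rows"
    s=env.get_state()
    p,r=start or (s['tcp_pos'],R.from_quat(s['orientation'],scalar_first=True)); rows=[]
    for x,y,n in wps:
        x=np.array(x,float);t=yawR(y);sl=Slerp([0,1],R.concatenate([r,t]));p0,r0=p,r
        for i in range(1,n+1):
            tp=p0+(x-p0)*i/n;tr=sl(i/n)
            row=np.round(np.r_[r.inv().apply(tp-p)/.12,(r.inv()*tr).as_rotvec()/np.pi],3)+0.
            rows.append(row.tolist()); p=p+r.apply(row[:3]*.12); r=r*R.from_rotvec(row[3:]*np.pi)
        if np.linalg.norm(p-x)>.002: print('dev',p-x)
    print(str(rows).replace(' ','').replace('0.0,','0,').replace('0.0]','0]')); return p,r
RK=np.array([.5792,.1280]);RY=.1555
def rk(x,y,z): c,s=np.cos(RY),np.sin(RY); return [RK[0]+c*x-s*y,RK[1]+s*x+c*y,z]
E
python3 - <<'E'
from plan import *
from fit import *
def ray(n,u,z):
    c=CI[n];d=c['R'].T@np.r_[cv2.undistortPoints(np.array([[u]],float),c['intrinsics'],c['D']).ravel(),1];o=-c['R'].T@c['t'];return np.round(o+d*(z-o[2])/d[2],3)
print('orange grip',ray('scene',(272.4,190),.13),ray('side',(244,215),.13),'bottle',ray('scene',(199,216),.06),ray('side',(326,251),.06),'spool',ray('side',(298.6,204.8),.025))
plan([([.4906,-.2955,.23],-.11,9)])
E
```

```text
orange grip [ 0.562 -0.137  0.13 ] [ 0.56 -0.14  0.13] bottle [ 0.716 -0.26   0.06 ] [ 0.698 -0.265  0.06 ] spool [ 0.733 -0.094  0.025]
[[-0.274,-0.078,0.011,0,0,-0.052],[-0.257,-0.122,0.012,0,0,-0.051],[-0.234,-0.161,0.011,0,0,-0.052],[-0.206,-0.197,0.012,0,0,-0.052],[-0.17,-0.228,0.011,0,0,-0.051],[-0.132,-0.252,0.011,0,0,-0.052],[-0.089,-0.27,0.012,0,0,-0.052],[-0.044,-0.281,0.011,0,0,-0.051],[0.001,-0.285,0.012,0,0,-0.052]]
```

{"name": "drive_tool", "arguments": {"series": [[[-0.274,-0.078,0.011,0,0,-0.052],[-0.257,-0.122,0.012,0,0,-0.051],[-0.234,-0.161,0.011,0,0,-0.052],[-0.206,-0.197,0.012,0,0,-0.052],[-0.17,-0.228,0.011,0,0,-0.051],[-0.132,-0.252,0.011,0,0,-0.052],[-0.089,-0.27,0.012,0,0,-0.052],[-0.044,-0.281,0.011,0,0,-0.051],[0.001,-0.285,0.012,0,0,-0.052],[0,0,0,0,0,0],[0,0,0,0,0,0]]], "jaw": 0.2}}

```text
clock: 2.38
tcp_pos: [0.4906, -0.2952, 0.2299]
orientation: [-0.0, 0.056, 0.998, 0.0]
wrist_force: [-0.1, 0.2, 0.2]
finger_gap: 0.0516
grip_force: 0.0
```

```bash
cat >> fit.py <<'E'
def wproj(s,P):
    from scipy.spatial.transform import Rotation as R
    c=viewer.camera_info('wrist');T=np.eye(4);T[:3,:3]=R.from_quat(s['orientation'],scalar_first=True).as_matrix();T[:3,3]=s['tcp_pos'];M=np.linalg.inv(T@c['T_tool_cam'])
    return cv2.projectPoints(np.array(P,float),cv2.Rodrigues(M[:3,:3])[0],M[:3,3],c['intrinsics'],c['D'])[0][:,0]
E
python3 - <<'E'
from fit import *
s=env.get_state(); im=snap('wrist','w1.png').copy()
P=place([.4909,-.2957,-.11,-.001],[(-.068,0,.13),(-.025,0,.13),(0,0,.13),(.025,0,.13),(.068,0,.13),(-.075,.042,.055),(-.075,-.042,.055),(.075,-.042,.055)])
for u in wproj(s,P): print(np.round(u,1)); cv2.drawMarker(im,tuple(int(round(v)) for v in u),(255,0,255),0,10,1)
cv2.imwrite('pics/w1.png',im[:,:,::-1])
E
```

```text
[254.2 107.3]
[254.3 166.5]
[254.3 198.3]
[254.4 228.1]
[254.5 275. ]
[299.4  95.3]
[208.9  95.5]
[215.  241.8]
```

View pics/w1.png

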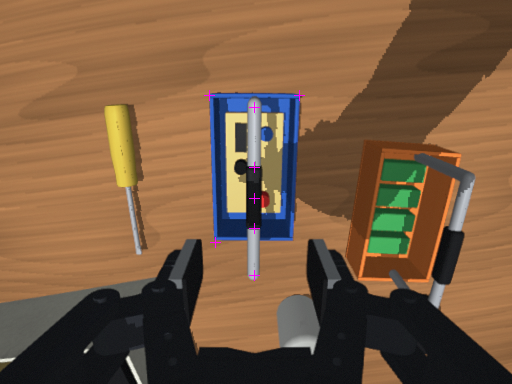

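The wrist view confirms the fit to within about 1 px: the sleeve lies at (254,166) to (254,228) and is centred between the fingers. I'll descend and grip.

{"name": "drive_tool", "arguments": {"series": [[[0,0,0.24,0,0,0],[0,0,0.24,0,0,0],[0,0,0.24,0,0,0],[0,0,0.19,0,0,0],[0,0,0,0,0,0]]]}}

```text
clock: 3.05
tcp_pos: [0.4899, -0.2934, 0.1192]
orientation: [-0.002, 0.054, 0.999, 0.001]
wrist_force: [0.2, 0.1, 0.2]
finger_gap: 0.0512
grip_force: 0.0
```

{"name": "drive_tool", "arguments": {"series": [[[0,0,0,0,0,0],[0,0,0,0,0,0],[0,0,0,0,0,0],[0,0,0,0,0,0],[0,0,0,0,0,0],[0,0,0,0,0,0]]], "jaw": -1, "grip_force": 70}}

```text
clock: 3.8
tcp_pos: [0.4916, -0.2962, 0.1223]
orientation: [0.001, 0.055, 0.998, -0.001]
wrist_force: [1.6, -0.2, 6.2]
finger_gap: 0.0106
grip_force: 70.4
```

{"name": "drive_tool", "arguments": {"series": [[[0,0,-0.08,0,0,0],[0,0,-0.1,0,0,0],[0,0,-0.2,0,0,0],[0,0,-0.25,0,0,0],[0,0,-0.25,0,0,0],[0,0,-0.25,0,0,0],[0,0,-0.2,0,0,0],[0,0,-0.1,0,0,0],[0,0,0,0,0,0]]]}}

```text
clock: 4.92
tcp_pos: [0.4909, -0.2957, 0.293]
orientation: [0.001, 0.055, 0.998, -0.0]
wrist_force: [-0.2, -0.1, -2.1]
finger_gap: 0.0106
grip_force: 69.1
```

```bash
python3 - <<'E'
from plan import *
p=plan([([.60,-.13,.292],.02,6),(rk(0,-.115,.292),RY,5)])
plan([(rk(0,-.115,.189),RY,4)],p)
s=env.get_state();print(s['tcp_pos'],s['wrist_force'],s['ft_torque'],s['finger_gap'],s['joint_pos'])
E
```

```text
[[-0.125,0.245,0.001,0,0,-0.007],[-0.131,0.243,0.002,0,0,-0.007],[-0.136,0.24,0.001,0,0,-0.007],[-0.142,0.236,0.002,0,0,-0.007],[-0.146,0.234,0.001,0,0,-0.006],[-0.151,0.23,0.001,0,0,-0.007],[0,0.241,0,0,0,-0.009],[-0.006,0.24,0,0,0,-0.008],[-0.012,0.241,0,0,0,-0.009],[-0.019,0.24,-0.001,0,0,-0.009],[-0.026,0.239,0,0,0,-0.009]]
[[0,0,0.215,0,0,0],[0,0.001,0.214,0,0,0],[0,0,0.215,0,0,0],[0,0,0.215,0,0,0]]
[ 0.49085847 -0.29571941  0.29302436] [-0.19566974 -0.06115255 -2.1309762 ] [-0.00787312 -0.00558677 -0.02647649] 0.010612753346614627 [-6.82300752e-01  3.00845868e-01  1.52130994e-01  1.42073709e+00
  3.73208527e-05 -5.72314322e-01]
```

```bash
python3 - <<'E'
from plan import *
p=plan([([.505,-.272,.292],-.10,2),([.585,-.15,.292],0,8),([.6,-.11,.292],.03,2),(rk(0,-.14,.292),RY,6),(rk(0,-.115,.292),RY,2)])
plan([(rk(0,-.115,.189),RY,6)],p)
E
```

```text
[[-0.048,0.105,0.004,0,0,-0.002],[-0.048,0.104,0.005,0,0,-0.001],[-0.07,0.135,0,0,0,-0.004],[-0.072,0.134,0,0,0,-0.004],[-0.074,0.133,0,0,0,-0.004],[-0.075,0.132,0,0,0,-0.004],[-0.077,0.131,0,0,0,-0.004],[-0.078,0.13,0,0,0,-0.004],[-0.08,0.129,-0.001,0,0,-0.004],[-0.082,0.128,0,0,0,-0.004],[-0.062,0.167,0,0,0,-0.005],[-0.066,0.166,0,0,0,-0.005],[-0.005,0.138,0,0,0,-0.007],[-0.009,0.138,0,0,0,-0.006],[-0.011,0.138,0,0,0,-0.007],[-0.014,0.138,0,0,0,-0.006],[-0.017,0.138,0,0,0,-0.007],[-0.02,0.136,0,0,0,-0.007],[0,0.104,0,0,0,0],[0,0.105,-0.001,0,0,0]]
[[0,0,0.143,0,0,0],[0,0,0.143,0,0,0],[0,0,0.143,0,0,0],[0,0,0.143,0,0,0],[0,0.001,0.144,0,0,0],[0.001,0,0.143,0,0,0]]
```

{"name": "drive_tool", "arguments": {"series": [[[-0.048,0.105,0.004,0,0,-0.002],[-0.048,0.104,0.005,0,0,-0.001],[-0.07,0.135,0,0,0,-0.004],[-0.072,0.134,0,0,0,-0.004],[-0.074,0.133,0,0,0,-0.004],[-0.075,0.132,0,0,0,-0.004],[-0.077,0.131,0,0,0,-0.004],[-0.078,0.13,0,0,0,-0.004],[-0.08,0.129,-0.001,0,0,-0.004],[-0.082,0.128,0,0,0,-0.004],[-0.062,0.167,0,0,0,-0.005],[-0.066,0.166,0,0,0,-0.005],[-0.005,0.138,0,0,0,-0.007],[-0.009,0.138,0,0,0,-0.006],[-0.011,0.138,0,0,0,-0.007],[-0.014,0.138,0,0,0,-0.006],[-0.017,0.138,0,0,0,-0.007],[-0.02,0.136,0,0,0,-0.007],[0,0.104,0,0,0,0],[0,0.105,-0.001,0,0,0]]]}}

```text
clock: 7.42
tcp_pos: [0.5966, 0.0154, 0.2915]
orientation: [-0.0, -0.078, 0.997, -0.0]
wrist_force: [-0.2, -0.7, -2.4]
finger_gap: 0.0104
grip_force: 69.1
```

{"name": "drive_tool", "arguments": {"series": [[[0,0,0.143,0,0,0],[0,0,0.143,0,0,0],[0,0,0.143,0,0,0],[0,0,0.143,0,0,0],[0,0,0.143,0,0,0],[0,0,0.143,0,0,0],[0,0,0,0,0,0],[0,0,0,0,0,0]]]}}

```text
clock: 8.43
tcp_pos: [0.597, 0.0147, 0.1893]
orientation: [0.0, -0.078, 0.997, -0.0]
wrist_force: [-0.3, -0.3, -2.6]
finger_gap: 0.0104
grip_force: 69.0
```

```bash
python3 - <<'E'
from plan import *
from fit import *
s=env.get_state();print(s['clock'],s['tcp_pos'],s['orientation'],s['wrist_force'],s['ft_torque'],s['finger_gap'])
plan([(rk(0,0,.189),RY,6)])
a=snap('scene','d1.png'); b=snap('side','d2.png'); w=snap('wrist','d3.png')
k=lambda im,x,y:cv2.resize(im[y:y+150,x:x+133],(400,450))
cv2.imwrite('pics/d.png',np.hstack([k(a,280,180),k(b,140,90)])[:,:,::-1])
E
```

```text
8.425 [0.59703833 0.0146768  0.18926382] [ 4.31869929e-04 -7.84128352e-02  9.96920876e-01 -8.64727425e-05] [-0.292782   -0.29530492 -2.64808818] [ 0.00964801  0.00506075 -0.0270173 ] 0.010402377700637636
[[0,0.159,0,0,0,0],[0,0.16,0.001,0,0,0],[0,0.159,0,0,0,0],[-0.001,0.159,0,0,0,0],[0,0.16,0.001,0,0,0],[0,0.159,0,0,0,0]]
```

View pics/d.png

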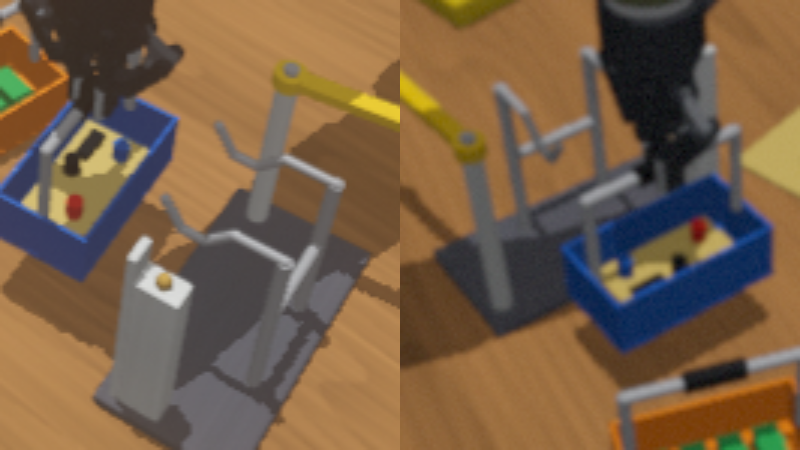

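The tote hangs level in front of the rack with its parts still inside, and nothing stands between it and the hook tips (scene crop (220,127) and (165,200)). I'll move it in.

{"name": "drive_tool", "arguments": {"series": [[[0,0.08,0,0,0,0],[0,0.08,0,0,0,0],[0,0.08,0,0,0,0],[0,0.08,0,0,0,0],[0,0.08,0,0,0,0],[0,0.08,0,0,0,0],[0,0.08,0,0,0,0],[0,0.08,0,0,0,0],[0,0.08,0,0,0,0],[0,0.08,0,0,0,0],[0,0.08,0,0,0,0],[0,0.076,0,0,0,0],[0,0,0,0,0,0],[0,0,0,0,0,0]]]}}

```text
clock: 10.32
tcp_pos: [0.5789, 0.1278, 0.1885]
orientation: [0.0, -0.078, 0.997, -0.0]
wrist_force: [0.4, 0.2, -3.2]
finger_gap: 0.0108
grip_force: 69.1
```

```bash
python3 - <<'E'
from plan import *
s=env.get_state();print(s['clock'],s['tcp_pos'],rk(0,0,0),s['wrist_force'],s['ft_torque'],s['finger_gap'])
a=snap('scene','e1.png'); b=snap('side','e2.png')
k=lambda im,x,y:cv2.resize(im[y:y+150,x:x+133],(400,450))
cv2.imwrite('pics/e.png',np.hstack([k(a,290,180),k(b,140,80)])[:,:,::-1])
E
```

```text
10.325 [0.57887465 0.12781641 0.18853178] [np.float64(0.5792), np.float64(0.128), 0] [ 0.38024683  0.20698031 -3.15370313] [-0.03747843 -0.05993716  0.06375908] 0.010811609042588086
```

View pics/e.png

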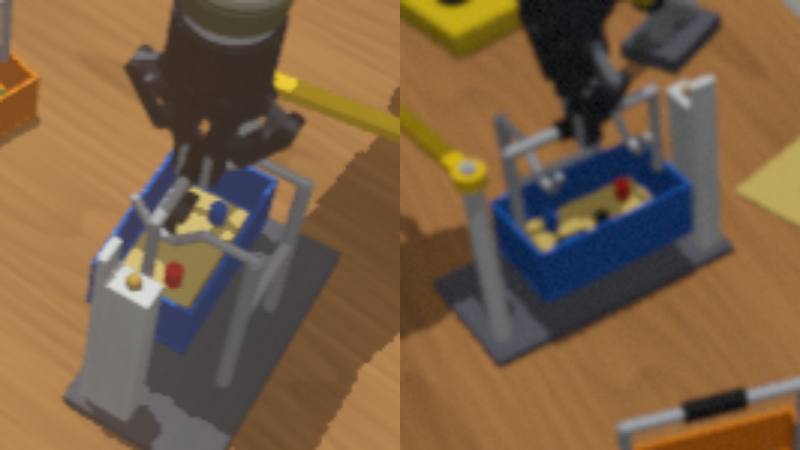

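Both hook tips are now under the handle and above the rim, and the tote sits between the columns. I'll lower it.

{"name": "drive_tool", "arguments": {"series": [[[0,0,0.05,0,0,0],[0,0,0.05,0,0,0],[0,0,0.05,0,0,0],[0,0,0.05,0,0,0],[0,0,0.03,0,0,0],[0,0,0.02,0,0,0],[0,0,0,0,0,0],[0,0,0,0,0,0]]]}}

```text
clock: 11.42
tcp_pos: [0.579, 0.1279, 0.1588]
orientation: [0.0, -0.078, 0.997, -0.0]
wrist_force: [-0.4, 0.0, -3.0]
finger_gap: 0.0112
grip_force: 69.1
```

{"name": "drive_tool", "arguments": {"series": [[[0,0,0.015,0,0,0],[0,0,0.015,0,0,0],[0,0,0,0,0,0],[0,0,0,0,0,0]]]}}

```text
clock: 11.92
tcp_pos: [0.5788, 0.1279, 0.1549]
orientation: [0.0, -0.078, 0.997, -0.0]
wrist_force: [-0.6, -0.8, -3.4]
finger_gap: 0.0109
grip_force: 69.1
```

{"name": "drive_tool", "arguments": {"series": [[[0,0,0.01,0,0,0],[0,0,0.01,0,0,0],[0,0,0,0,0,0],[0,0,0,0,0,0]]]}}

```text
clock: 12.42
tcp_pos: [0.579, 0.1279, 0.153]
orientation: [0.0, -0.078, 0.997, -0.0]
wrist_force: [-1.6, -0.0, 2.0]
finger_gap: 0.0108
grip_force: 69.8
```

Contact with the hooks: the force has turned to +2 N up. Releasing.

{"name": "drive_tool", "arguments": {"series": [[[0,0,0,0,0,0],[0,0,0,0,0,0],[0,0,0,0,0,0],[0,0,0,0,0,0],[0,0,0,0,0,0]]], "jaw": 0.1}}

```text
clock: 13.05
tcp_pos: [0.5788, 0.1279, 0.1525]
orientation: [0.0, -0.078, 0.997, 0.0]
wrist_force: [0.6, 0.8, 0.2]
finger_gap: 0.0468
grip_force: 0.0
```

{"name": "drive_tool", "arguments": {"series": [[[0,0,-0.08,0,0,0],[0,0,-0.15,0,0,0],[0,0,-0.3,0,0,0],[0,0,-0.3,0,0,0],[0,0,-0.3,0,0,0],[0,0,-0.25,0,0,0],[0,0,0,0,0,0],[0,0,0,0,0,0]]]}}

```text
clock: 14.05
tcp_pos: [0.5787, 0.1279, 0.3178]
orientation: [-0.0, -0.078, 0.997, -0.0]
wrist_force: [0.1, 0.3, -0.6]
finger_gap: 0.0469
grip_force: 0.0
```

```bash
python3 - <<'E'
from plan import *
s=env.get_state();print(s['clock'],s['tcp_pos'],s['wrist_force'])
a=snap('scene','f1.png'); b=snap('side','f2.png')
k=lambda im,x,y:cv2.resize(im[y:y+150,x:x+133],(400,450))
cv2.imwrite('pics/f.png',np.hstack([k(a,290,180),k(b,110,70)])[:,:,::-1])
E
```

```text
14.05 [0.5786751  0.12789268 0.31783305] [ 0.08080521  0.30236326 -0.59725773]
```

View pics/f.png

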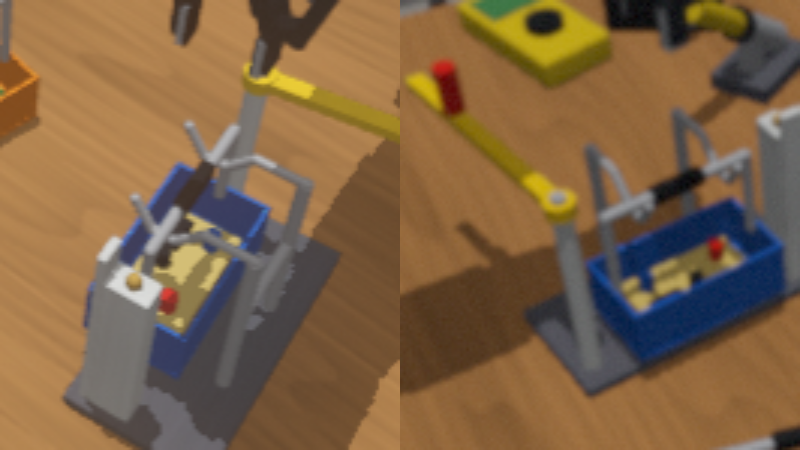

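The tote hangs upright on both hooks and is clear of the gripper. The knob is at about (0.440, 0.261), so the keeper angle is about 1.65 rad. I'll plan the approach behind the knob and the pushing arc.

```bash
cat >> plan.py <<'E'
def kp(th,d,z,r=.155):
    q=rk(-.105,0,0);a=RY+th;c,s=np.cos(a),np.sin(a)
    return [q[0]+c*r-s*d,q[1]+s*r+c*d,z],a
E
python3 - <<'E'
from plan import *
h=1.646
P,a=kp(h,.040,.30); p=plan([(P,a,11)])
P,a=kp(h,.040,.216); p=plan([(P,a,3)],p)
print(P,a)
w=[]
P0,_=kp(h,.0255,.216)
w=[(P0,a,2)]+[(*kp(t,.0255,.216),1) for t in np.linspace(h,.25,19)[1:]]
p=plan(w,p)
E
```

```text
[[0.118,0.115,0.013,0,0,-0.048],[0.099,0.131,0.013,0,0,-0.047],[0.078,0.145,0.013,0,0,-0.048],[0.056,0.155,0.013,0,0,-0.047],[0.033,0.161,0.013,0,0,-0.048],[0.008,0.164,0.013,0,0,-0.048],[-0.017,0.164,0.013,0,0,-0.047],[-0.04,0.159,0.013,0.001,0,-0.048],[-0.064,0.152,0.013,0,0,-0.047],[-0.086,0.14,0.013,0,0,-0.048],[-0.106,0.126,0.012,0,0,-0.047]]
[[0,0,0.233,0,0,0],[-0.001,0.001,0.234,0,0,0],[0,0,0.233,0,0,0]]
[np.float64(0.40108397335146545), np.float64(0.25348510510215655), 0.216] 1.8014999999999999
[[0,-0.061,0,0,0,0],[0,-0.06,0,0,0,0],[-0.013,-0.101,0,0,0,0.024],[-0.012,-0.101,0,0,0,0.025],[-0.013,-0.1,0,0,0,0.025],[-0.012,-0.101,0.001,0,0,0.024],[-0.013,-0.101,0,0,0,0.025],[-0.012,-0.1,0,0,0,0.025],[-0.013,-0.101,0,0,0,0.024],[-0.013,-0.101,0,0,0,0.025],[-0.012,-0.1,0,0,0,0.025],[-0.013,-0.101,0,0,0,0.024],[-0.012,-0.101,0,0,0,0.025],[-0.013,-0.101,0,0,0,0.025],[-0.013,-0.1,0,0,0,0.024],[-0.012,-0.101,0.001,0,0,0.025],[-0.013,-0.101,0,0,0,0.025],[-0.012,-0.101,0,0,0,0.025],[-0.013,-0.1,0,0,0,0.024],[-0.012,-0.101,0,0,0,0.025]]
```

{"name": "drive_tool", "arguments": {"series": [[[0.118,0.115,0.013,0,0,-0.048],[0.099,0.131,0.013,0,0,-0.047],[0.078,0.145,0.013,0,0,-0.048],[0.056,0.155,0.013,0,0,-0.047],[0.033,0.161,0.013,0,0,-0.048],[0.008,0.164,0.013,0,0,-0.048],[-0.017,0.164,0.013,0,0,-0.047],[-0.04,0.159,0.013,0,0,-0.048],[-0.064,0.152,0.013,0,0,-0.047],[-0.086,0.14,0.013,0,0,-0.048],[-0.106,0.126,0.012,0,0,-0.047],[0,0,0,0,0,0],[0,0,0,0,0,0]]], "jaw": -1}}

```text
clock: 15.78
tcp_pos: [0.4018, 0.2534, 0.3006]
orientation: [0.0, 0.783, -0.622, -0.0]
wrist_force: [0.5, 0.1, 0.6]
finger_gap: 0.0001
grip_force: 0.0
```

```bash
python3 - <<'E'
from plan import *
from fit import *
s=env.get_state();print(s['clock'],s['tcp_pos'],s['orientation'],s['joint_pos'],s['finger_gap'])
im=snap('wrist','g.png').copy()
for u in wproj(s,[kp(1.646,0,.241)[0],kp(1.646,0,.196)[0]]): print(u);cv2.drawMarker(im,tuple(int(round(v)) for v in u),(255,0,255),0,12,1)
cv2.imwrite('pics/g.png',im[:,:,::-1])
E
```

```text
15.775 [0.40179413 0.25335228 0.3005788 ] [ 3.62814046e-04  7.82801565e-01 -6.22271306e-01 -1.74302675e-05] [ 3.93553109e-01  1.07565249e-01 -7.19834958e-02  1.39189931e+00
 -3.20947787e-04 -1.40475758e+00] 8.603939228177981e-05
[190.11845432 215.96050514]
[201.02454004 193.97838981]
```

View pics/g.png

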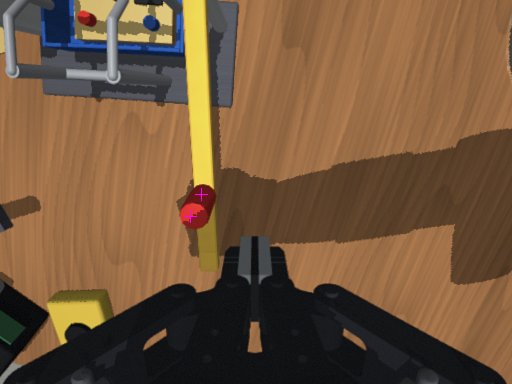

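The knob's projected top (190,216) and base (201,194) match the picture, and the closed fingers are clear beside it. I'll descend and push along the arc.

{"name": "drive_tool", "arguments": {"series": [[[0,0,0.233,0,0,0],[0,0,0.234,0,0,0],[0,0,0.233,0,0,0],[0,0,0,0,0,0],[0,0,0,0,0,0]]]}}

```text
clock: 16.45
tcp_pos: [0.4024, 0.2535, 0.2179]
orientation: [-0.0, 0.783, -0.622, 0.0]
wrist_force: [-0.1, -1.3, 0.4]
finger_gap: 0.0002
grip_force: 0.0
```

{"name": "drive_tool", "arguments": {"series": [[[0,-0.061,0,0,0,0],[0,-0.06,0,0,0,0],[-0.013,-0.101,0,0,0,0.024],[-0.012,-0.101,0,0,0,0.025],[-0.013,-0.1,0,0,0,0.025],[-0.012,-0.101,0,0,0,0.024],[-0.013,-0.101,0,0,0,0.025],[-0.012,-0.1,0,0,0,0.025],[-0.013,-0.101,0,0,0,0.024],[-0.013,-0.101,0,0,0,0.025],[-0.012,-0.1,0,0,0,0.025],[-0.013,-0.101,0,0,0,0.024],[-0.012,-0.101,0,0,0,0.025],[-0.013,-0.101,0,0,0,0.025],[-0.013,-0.1,0,0,0,0.024],[-0.012,-0.101,0,0,0,0.025],[-0.013,-0.101,0,0,0,0.025],[-0.012,-0.101,0,0,0,0.025],[-0.013,-0.1,0,0,0,0.024],[-0.012,-0.101,0,0,0,0.025]]]}}

```text
clock: 18.95
tcp_pos: [0.6095, 0.1963, 0.2173]
orientation: [0.0, -0.2, 0.98, 0.0]
wrist_force: [-0.8, 0.6, 0.7]
finger_gap: -0.0001
grip_force: 0.3
```

```bash
python3 - <<'E'
from plan import *
from fit import *
s=env.get_state();print(s['clock'],s['tcp_pos'],kp(.25,.0255,.216),s['wrist_force'])
im=snap('wrist','i.png')
r=models.silhouettes('keeper_knob','wrist')
hsv=cv2.cvtColor(im,cv2.COLOR_RGB2HSV)
red=((hsv[...,0]<6)|(hsv[...,0]>174))&(hsv[...,1]>180)&(hsv[...,2]>60)
n,l,st,c=cv2.connectedComponentsWithStats(red.astype(np.uint8)); 
print([(st[i].tolist(),c[i].round(1)) for i in range(1,n) if st[i][4]>30])
for t in (.15,.2,.25,.3,.35): print(t,np.round(wproj(s,[kp(t,0,.241)[0],kp(t,0,.2)[0]]),0).tolist())
E
```

```text
18.95 [0.60948464 0.1963192  0.2173462 ] ([np.float64(0.6078380288030655), np.float64(0.1963144361127374), 0.216], 0.40549999999999997) [-0.79352807  0.60962714  0.70597558]
[([174, 229, 53, 63, 2179], array([202.9, 260.4]))]
0.15 [[153.0, 294.0], [176.0, 246.0]]
0.2 [[172.0, 295.0], [191.0, 247.0]]
0.25 [[191.0, 296.0], [205.0, 247.0]]
0.3 [[210.0, 295.0], [220.0, 247.0]]
0.35 [[230.0, 294.0], [235.0, 246.0]]
```

View pics/i.png

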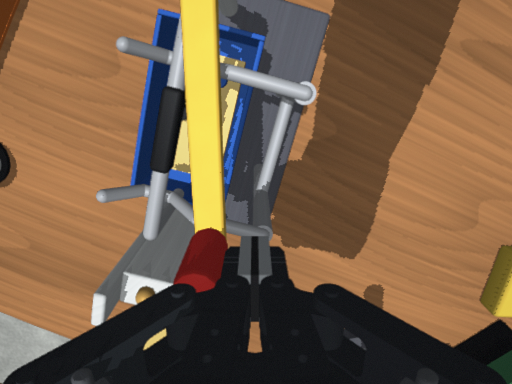

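```bash
python3 - <<'E'
from plan import *
P,a=kp(.25,.0255,.217)
p=plan([(*kp(t,.0255,.217),1) for t in np.linspace(.25,.01,9)[1:]],(np.array(P),yawR(a)))
E
```

```text
[[-0.006,-0.039,0,0,0,0.01],[-0.006,-0.039,0,0,0,0.009],[-0.005,-0.039,0,0,0,0.01],[-0.006,-0.038,0,0,0,0.009],[-0.006,-0.039,0,0,0,0.01],[-0.006,-0.039,0,0,0,0.009],[-0.006,-0.039,0,0,0,0.01],[-0.005,-0.039,0,0,0,0.009]]
```

{"name": "drive_tool", "arguments": {"series": [[[-0.006,-0.039,0,0,0,0.01],[-0.006,-0.039,0,0,0,0.009],[-0.005,-0.039,0,0,0,0.01],[-0.006,-0.038,0,0,0,0.009],[-0.006,-0.039,0,0,0,0.01],[-0.006,-0.039,0,0,0,0.009],[-0.006,-0.039,0,0,0,0.01],[-0.005,-0.039,0,0,0,0.009],[0,0,0,0,0,0],[0,0,0,0,0,0],[0,0,0,0,0,0]]]}}

```text
clock: 20.42
tcp_pos: [0.6247, 0.1622, 0.2171]
orientation: [-0.0, -0.083, 0.997, -0.0]
wrist_force: [-0.0, 1.3, 0.7]
finger_gap: -0.0
grip_force: 0.0
```

```bash
python3 - <<'E'
from plan import *
from fit import *
s=env.get_state();print(s['clock'],s['tcp_pos'],kp(.01,.0255,.216),s['wrist_force'])
im=snap('wrist','j.png')
hsv=cv2.cvtColor(im,cv2.COLOR_RGB2HSV)
red=((hsv[...,0]<6)|(hsv[...,0]>174))&(hsv[...,1]>180)&(hsv[...,2]>60)
n,l,st,c=cv2.connectedComponentsWithStats(red.astype(np.uint8)); 
print([(st[i].tolist(),c[i].round(1)) for i in range(1,n) if st[i][4]>30])
for t in (0,.04,.08): print(t,np.round(wproj(s,[kp(t,0,.241)[0],kp(t,0,.196)[0],kp(t,0,.196,.07)[0],kp(t,0,.196,.03)[0]]),0).tolist())
E
```

```text
20.425 [0.6247457  0.16215553 0.21705575] ([np.float64(0.6241479928527287), np.float64(0.16242534723794463), 0.216], 0.1655) [-0.0016366   1.32399339  0.71447044]
[([229, 153, 15, 17, 203], array([236. , 161.3])), ([172, 231, 53, 61, 2184], array([201.4, 261.4]))]
0 [[188.0, 298.0], [204.0, 246.0], [197.0, 77.0], [195.0, -19.0]]
0.04 [[203.0, 298.0], [216.0, 246.0], [204.0, 77.0], [198.0, -20.0]]
0.08 [[218.0, 298.0], [227.0, 245.0], [210.0, 76.0], [200.0, -20.0]]
```

View pics/j.png

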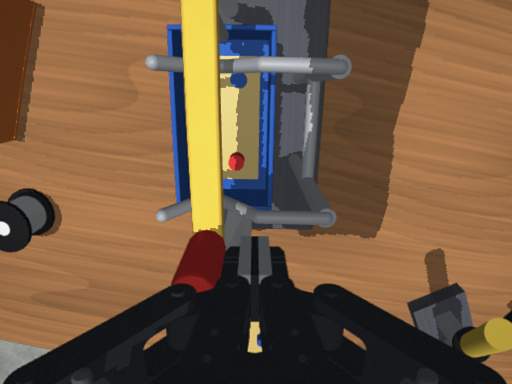

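The bar now lies over both hooks, near the shut position. It's unclear whether it has snapped, so I'll press on gently in small steps and watch the force.

{"name": "drive_tool", "arguments": {"series": [[[0,-0.015,0,0,0,0],[0,0,0,0,0,0],[0,0,0,0,0,0]]]}}

```text
clock: 20.85
tcp_pos: [0.6251, 0.1606, 0.2171]
orientation: [0.0, -0.083, 0.997, -0.0]
wrist_force: [-0.5, 0.2, -0.1]
finger_gap: 0.0002
grip_force: 0.0
```

{"name": "drive_tool", "arguments": {"series": [[[0,-0.015,0,0,0,0],[0,0,0,0,0,0],[0,0,0,0,0,0]]]}}

```text
clock: 21.22
tcp_pos: [0.6253, 0.1588, 0.2171]
orientation: [0.0, -0.083, 0.997, -0.0]
wrist_force: [0.1, 0.7, 0.1]
finger_gap: 0.0002
grip_force: 0.0
```

{"name": "drive_tool", "arguments": {"series": [[[0,-0.015,0,0,0,0],[0,0,0,0,0,0],[0,0,0,0,0,0]]]}}

```text
clock: 21.6
tcp_pos: [0.6255, 0.1577, 0.2171]
orientation: [0.0, -0.083, 0.997, 0.0]
wrist_force: [-0.3, 4.4, 0.0]
finger_gap: 0.0001
grip_force: 2.2
```

{"name": "drive_tool", "arguments": {"series": [[[0,-0.015,0,0,0,0],[0,0,0,0,0,0],[0,0,0,0,0,0]]]}}

```text
clock: 21.98
tcp_pos: [0.6255, 0.1576, 0.2171]
orientation: [-0.0, -0.084, 0.996, 0.002]
wrist_force: [-0.7, 8.6, 1.2]
finger_gap: 0.0003
grip_force: 4.8
```

The force climbs to 8.6 N, above the plunger's 6 N, with no motion, so the bar is against its stop. I'll back off and check that it stays.

{"name": "drive_tool", "arguments": {"series": [[[0,-0.01,0,0,0,0],[0,0,0,0,0,0],[0,0.1,0,0,0,0],[0,0.15,0,0,0,0],[0,0.1,-0.2,0,0,0],[0,0,-0.4,0,0,0],[0.1,0.3,-0.3,0,0,0],[0.2,0.4,-0.2,0,0,0],[0.2,0.4,0,0,0,0],[0.2,0.3,0,0,0,0],[0,0,0,0,0,0],[0,0,0,0,0,0],[0,0,0,0,0,0],[0,0,0,0,0,0]]]}}

```text
clock: 23.72
tcp_pos: [0.5093, 0.3464, 0.3488]
orientation: [-0.0, -0.082, 0.997, -0.0]
wrist_force: [0.1, -0.2, -0.1]
finger_gap: 0.0002
grip_force: 0.0
```

```bash
python3 - <<'E'
from plan import *
from fit import *
s=env.get_state();print(s['clock'],s['tcp_pos'],s['wrist_force'])
a=snap('scene','k1.png').copy(); b=snap('side','k2.png').copy()
for n,im in(('scene',a),('side',b)):
    hsv=cv2.cvtColor(im,cv2.COLOR_RGB2HSV)
    red=((hsv[...,0]<6)|(hsv[...,0]>174))&(hsv[...,1]>150)&(hsv[...,2]>60)
    k,l,st,c=cv2.connectedComponentsWithStats(red.astype(np.uint8))
    print(n,[c[i].round(1).tolist() for i in range(1,k) if st[i][4]>20])
    for t in(0,.05,.09): print(t,proj(n,[kp(t,0,.2185)[0],kp(t,0,.19,.224)[0]]).round(1).tolist())
k=lambda im,x,y:cv2.resize(im[y:y+150,x:x+133],(400,450),interpolation=cv2.INTER_CUBIC)
cv2.imwrite('pics/k.png',np.hstack([k(a,290,180),k(b,130,70)])[:,:,::-1])
E
```

```text
23.725 [0.50928221 0.34641152 0.34884148] [ 0.09345981 -0.19142429 -0.14790535]
scene [[96.9, 171.2], [346.5, 236.0], [345.7, 279.5]]
0 [[346.5, 241.6], [329.4, 272.3]]
0.05 [[349.9, 243.2], [334.3, 274.8]]
0.09 [[352.6, 244.4], [338.3, 276.7]]
side [[217.7, 102.9], [479.8, 351.8]]
0 [[217.5, 104.8], [241.0, 104.2]]
0.05 [[215.6, 103.3], [238.4, 102.1]]
0.09 [[214.1, 102.1], [236.2, 100.5]]
```

View pics/k.png

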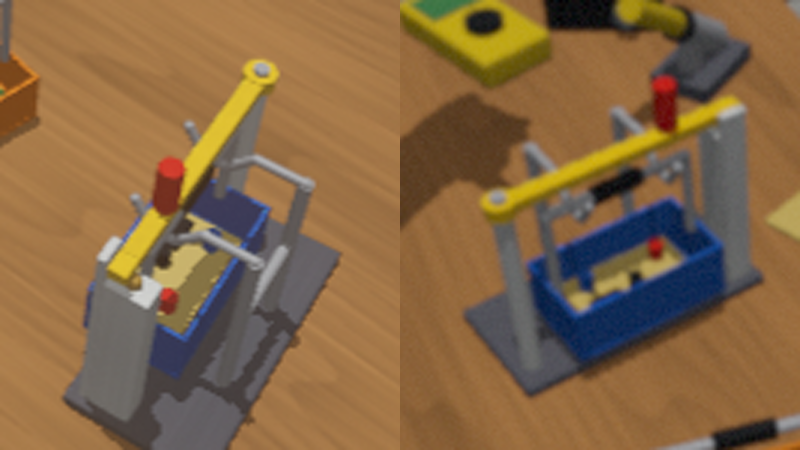

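The bar lies flat against the stop plate. The knob pixels, scene column 346.5 and side (217.7,103), fit an angle of 0, and the tote hangs upright on both hooks with the robot clear. Handing in.

```bash
python3 -c "
from workcell import order
print(order.hand_in())"
```

```text
the job is handed in; nothing more can be done
None
```

The job is handed in: the blue tote hangs upright by its handle on both hooks, and the keeper bar is shut against its stop and stayed there after I backed off; the hand-in returned no verdict.

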